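# Make up two pizzeria table caddies

### The job

Make up the two condiment caddies for the tables: the wooden one gets the olive oil (dark green bottle), the parmesan (white shaker) and the pepper mill (dark wood); the black one gets the chilli oil (red bottle) and the oregano (green shaker). Stand each thing upright on the floor of a compartment of its own - any compartment of the right caddy will do - and leave the vinegar, the chilli flakes and the salt mill standing where they are. Knock nothing over.

Things in the scene. Friction and masses are not known exactly. Their poses are not given: they have to be found in the camera images.
- wood_caddy: Family-table caddy: open mid-brown wooden box, 268 x 96 mm, 48 mm tall, walls 8 mm, with three square compartments of 80 x 80 mm inside in one row, parted by 6 mm dividers 44 mm tall; inner floor (brown liners) 8 mm above the counter. Stands fast on the counter. Origin: centre of its underside; x along the row of compartments, y across. Compartment centres at x = -86, 0 and +86 mm, y = 0.
- black_caddy: Bar-table caddy: open black box, 176 x 90 mm, 48 mm tall, walls 5 mm, with two square compartments of 80 x 80 mm inside, side by side, parted by a 6 mm divider 44 mm tall; inner floor (dark grey liners) 8 mm above the counter. Stands fast on the counter. Origin: centre of its underside; x along the row of compartments, y across. Compartment centres at x = -43 and +43 mm, y = 0.
- olive_oil: Olive oil: dark green bottle with a brass-coloured cap and a plain cream label, about 112 mm tall: round body 54 mm across up to about 50 mm, shoulder, then a neck 28 mm across from 64 mm up and a cap of about the same width from 98 mm to the top; hold it by the neck, about 92 mm up. Loose, about 0.22 kg. Origin: centre of its underside; z up its axis; round, so its yaw means nothing.
- chilli_oil: Chilli oil: red bottle with a red cap and a plain cream label, about 112 mm tall: round body 54 mm across up to about 50 mm, shoulder, then a neck 28 mm across from 64 mm up and a cap of about the same width from 98 mm to the top; hold it by the neck, about 92 mm up. Loose, about 0.22 kg. Origin: centre of its underside; z up its axis; round, so its yaw means nothing.
- vinegar: Vinegar: very dark brown bottle with a black cap and a plain cream label, about 112 mm tall: round body 54 mm across up to about 50 mm, shoulder, then a neck 28 mm across from 64 mm up and a cap of about the same width from 98 mm to the top; hold it by the neck, about 92 mm up. Loose, about 0.22 kg. Origin: centre of its underside; z up its axis; round, so its yaw means nothing.
- parmesan: Parmesan shaker: white (cream) enamelled shaker with a steel ring, 96 mm tall, straight-sided, 56 mm across up to 84 mm, with a domed perforated top; hold it about 70 mm up. Loose, about 0.18 kg. Origin: centre of its underside; z up its axis; round, so its yaw means nothing.
- oregano: Oregano shaker: green enamelled shaker with a steel ring, 96 mm tall, straight-sided, 56 mm across up to 84 mm, with a domed perforated top; hold it about 70 mm up. Loose, about 0.18 kg. Origin: centre of its underside; z up its axis; round, so its yaw means nothing.
- chilli_flakes: Chilli-flake shaker: red enamelled shaker with a steel ring, 96 mm tall, straight-sided, 56 mm across up to 84 mm, with a domed perforated top; hold it about 70 mm up. Loose, about 0.18 kg. Origin: centre of its underside; z up its axis; round, so its yaw means nothing.
- pepper_mill: Pepper mill: dark brown wooden mill, 112 mm tall: foot 52 mm across, waist about 41 mm, round head 46 mm across from 70 to 96 mm up, small steel knob on top; hold it by the head, about 84 mm up. Loose, about 0.2 kg. Origin: centre of its underside; z up its axis; round, so its yaw means nothing.
- salt_mill: Salt mill: pale wooden mill, 112 mm tall: foot 52 mm across, waist about 41 mm, round head 46 mm across from 70 to 96 mm up, small steel knob on top; hold it by the head, about 84 mm up. Loose, about 0.2 kg. Origin: centre of its underside; z up its axis; round, so its yaw means nothing.
Not all that is in view belongs to the job. What is shaped like the parmesan but blue or purple is not meant.

How it is judged:
By the outcome, as a careful person would: the job done as asked, in the order asked, and still so for the second after the job is handed in, with the robot touching nothing.
It also fails if it takes over 128 s, if anything falls off the work surface, if the arm or the gripper's body presses on something with over 40 N, if the wrist force passes 120 N, or if a joint passes its speed limit or range.

### The arm

A 6-joint arm with a two-finger parallel gripper is mounted at the origin on the work surface. World frame = base frame: x ahead of the robot, y to its left, z up, the work surface at z = 0. Lengths are in m, angles in degrees, forces in N, time in s.
With the tool pointing down it reaches from about 0.275 to 0.85 m from the base axis. Payload 5.2 kg.
Tool frame: the origin (TCP) lies at the very end of the fingers, on their centre line; the grasp point (between the pads) lies 19 mm behind it; x points along the fingers, z is the direction in which the jaws open and shut, and the axes are right-handed (so a half turn about x gives the same grasp; the last joint's range is limited). The gripper opens to 85 mm and grips with 20 to 120 N. Pads are 22 mm wide; open, the fingers measure 114 mm over their backs; the gripper's body (76 mm by 85 mm) begins 54 mm behind the grasp point. The pads swing forward as they close: fully open they stand 13 mm farther back than shut.
Start: joints at [57.365, 14.817, 87.949, -0, 77.235, -11.62], TCP at [0.197, 0.513, 0.231] pointing down, gripper open.
Joint ranges: [-179.93, 179.93], [-52.35, 119.4], [10.71, 147.94], [-69.91, 249.91], [12.55, 155.21], [-178.61, 178.61]. Speed limits (degrees/s): [147.25, 147.25, 180, 180, 180, 180].

### API

Orientations are given as [roll, pitch, yaw] about the fixed x, y, z axes, in that order (R = Rz(yaw) Ry(pitch) Rx(roll)).
In Python, from cell import * gives the robot as it stands.
- The arm moves only by the tool move_arm, never from a script. Its argument "increments" is a list of rows, each a list of 3 entries, a list of its own where there are three numbers: the turn, a rotation vector about the world's x, y, z in units of 6 degrees (1.0 is 6 degrees), then the shift along the world's x, y, z in units of 20 mm (1.0 is 20 mm), then the opening, from -1 (shut) to 1 (fully open), so that 0 is half open. In form: [[[ax, ay, az], [x, y, z], claw], ...]. A call has exactly 5 rows; each row shifts and turns the commanded pose from where the row before left it; what a row does not reach is not made up. A row lasts 1/10 s, in which the tool goes at most 50 mm and 8.59 degrees, less where a joint would pass 70% of its speed; a pose out of reach is approached as far as the arm can. A call with a number of a shift or a turn outside -1 to 1 is refused whole. A call with a gripper value outside its range is refused whole. The fingers move at their own pace and stop on an object; "grip_force" is the grip in N (left out, the last holds). Time passes only in rows, so rows that do not move let the fingers close, or fill a call up. It gives the time, the measured TCP pose, the force and the opening at its end, in the units of the state.
- state(): the state, without advancing time (a new reading comes with each control period).
- capture(name): name is "scene" or "top" or "wrist"; returns the picture (420x560x3 uint8, red, green, blue); there is no depth.
- camera_info(name): a dict with "camera_matrix" (3x3 intrinsics, pixels), "distortion" ([k1, k2, p1, p2, k3] as OpenCV has them; the pictures are not rectified), "xyz" and "rotation" of the camera in the world. Camera axes: x right, y down, z forward; pixel columns grow to the right and rows downward; lengths in m; the calibration is good to about 2 mm. A picture is of the moment at which its call begins: read the wrist's pose just before it. camera_info takes no time and is no camera call; for the wrist camera it gives the pose at the moment of the call.
- job_done(): hands the job in, once; it reports no verdict.
The state is a dict: "time": time; "joint_pos": joint angles; "dq": joint speeds; "joint_torque": joint torques, N m; "tcp_pos": TCP position; "orientation": TCP orientation; "force": force on the tool from outside, world axes, zero at the start; "torque": the same for the moment, N m; "grip_width": opening from 0.0 (shut) to 1.0 (fully open).
Only numpy, scipy, OpenCV 4.12 (cv2) and the standard library are available. Lean on these libraries where they do the work, as an engineer would, in place of code of your own. Each camera call takes 0.05 s, during which the arm holds its last target. There are 200 camera calls.

## Working session

There is one attempt and no reset: what is moved stays moved. The work goes in short steps, Python scripts to look and compute and a tool call to move; the robot and the scene stay as the last step left them, time stands still between calls to the robot, and variables do not carry over. Pictures are saved under pics/ and viewed, about 12 in all and at most 16, crops included, and the job is handed in when it is done.

Besides the shell and the picture viewer there is one more tool, called in YAML: its name, and indented under it one key for each argument. move_arm: Moves the arm, as the interface text tells. Its arguments: {"type":"object","properties":{"increments":{"type":"array","items":{"type":"array"}},"grip_force":{"type":"number"}},"required":["increments"]}

```bash
mkdir -p pics; ls; python3 - <<'E'
from cell import *
import cv2
s=state();print(s)
for n in("scene","top"):
    im=capture(n);cv2.imwrite(f"pics/{n}0.png",im[:,:,::-1]);print(n,camera_info(n))
E
```

```text
pics
{'time': 0.0, 'joint_pos': array([ 5.73650651e+01,  1.48603337e+01,  8.80117664e+01,  1.51794880e-03,
        7.72336933e+01, -1.16212299e+01]), 'dq': array([-0.01656367,  0.04230043, -0.04692055,  0.01469806,  0.00667737,
        0.13761842]), 'joint_torque': array([ 7.85644461e-04, -4.46026289e+01, -2.90568316e+01, -2.54000943e-04,
        1.19584883e-02, -1.33731609e-05]), 'tcp_pos': array([0.19692035, 0.51297698, 0.23045977]), 'orientation': array([ 167.57738845,   89.89419617, -123.43665332]), 'force': array([-0.44343067,  0.31802128, -0.22652808]), 'torque': array([-0.00759532, -0.0133763 , -0.01434038]), 'grip_width': 0.9946694474525597}
scene {'camera_matrix': array([[529.33539508,   0.        , 275.61448859],
       [  0.        , 529.33539508, 209.02173756],
       [  0.        ,   0.        ,   1.        ]]), 'distortion': array([-0.05577509,  0.        ,  0.        ,  0.        ,  0.        ]), 'xyz': array([ 1.33018748, -0.35676339,  0.75633014]), 'rotation': array([-128.86276483,   -1.11476995,   66.63310654])}
top {'camera_matrix': array([[433.24452679,   0.        , 274.8357245 ],
       [  0.        , 433.24452679, 211.44190468],
       [  0.        ,   0.        ,   1.        ]]), 'distortion': array([0.00140986, 0.        , 0.        , 0.        , 0.        ]), 'xyz': array([3.50820122e-01, 2.76546137e-04, 9.38633381e-01]), 'rotation': array([-169.91557023,    0.27124746,  -89.51262518])}
```

View pics/scene0.png

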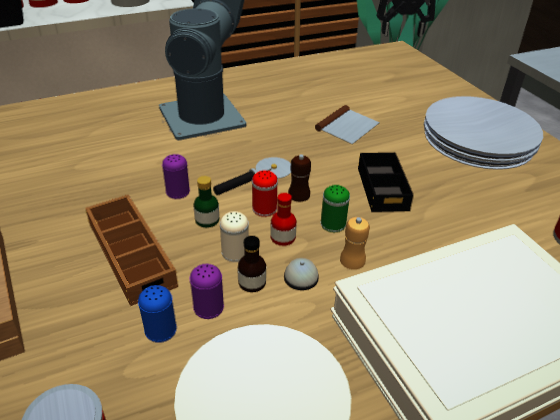

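View pics/top0.png

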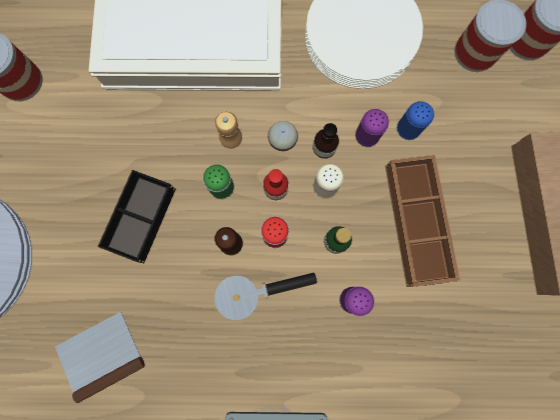

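The top view shows olive oil (340,237), parmesan (330,177), pepper mill (229,240), chilli oil (276,182) and oregano (217,178). The look-alikes are vinegar (327,140), salt mill (228,127), chilli flakes (275,231), two purple shakers (374,122) and (359,301), and a blue one (418,117). The wooden caddy is at (422,220) and the black one at (137,216). Next is an enlarged crop.

```bash
cat > h.py <<'E'
import numpy as np, cv2
from scipy.spatial.transform import Rotation as R
from cell import *
def ray(info,uv):
    p=cv2.undistortPoints(np.array(uv,float).reshape(-1,1,2),info["camera_matrix"],info["distortion"]).reshape(-1,2)
    return np.c_[p,np.ones(len(p))]@R.from_euler("xyz",info["rotation"],degrees=True).as_matrix().T
def cast(info,uv,z):
    d=ray(info,uv); o=np.array(info["xyz"]); return o+d*((z-o[2])/d[:,2])[:,None]
def proj(info,P):
    Rm=R.from_euler("xyz",info["rotation"],degrees=True).as_matrix()
    rv=cv2.Rodrigues(Rm.T)[0]; t=-Rm.T@np.array(info["xyz"])
    return cv2.projectPoints(np.array(P,float).reshape(-1,1,3),rv,t,info["camera_matrix"],info["distortion"])[0].reshape(-1,2)
E
python3 - <<'E'
from h import *
im=cv2.imread("pics/top0.png")
c=cv2.resize(im[95:295,90:470],None,fx=2.1,fy=2.1,interpolation=cv2.INTER_CUBIC)
for i in range(100,470,20):
    cv2.putText(c,str(i),(int((i-90)*2.1),8),0,.3,(0,0,0));cv2.line(c,(int((i-90)*2.1),10),(int((i-90)*2.1),16),0,1)
for j in range(100,295,20):cv2.putText(c,str(j),(0,int((j-95)*2.1)),0,.3,(0,0,0))
cv2.imwrite("pics/c0.png",c)
I=camera_info("top")
for n,uv,z in [("olive",(343,235),.112),("parm",(329.5,177),.088),("pep",(228,239),.085),("chil",(276,178),.112),("oreg",(217,177),.088),("flakes",(275,230),.088),("salt",(227,123),.085),("vin",(330,130),.112)]:
    print(n,cast(I,[uv],z)[0].round(3))
print("black",cast(I,[(135,171),(175,187),(141,262),(99,247)],.048).round(3)[:,:2].tolist())
print("wood",cast(I,[(387,162),(434,156),(458,280),(407,287)],.048).round(3)[:,:2].tolist())
E
```

```text
olive [ 0.453 -0.126  0.112]
parm [ 0.574 -0.104  0.088]
pep [0.446 0.098 0.085]
chil [0.565 0.004 0.112]
oreg [0.572 0.123 0.088]
flakes [0.465 0.005 0.088]
salt [0.688 0.107 0.085]
vin [ 0.664 -0.104  0.112]
black [[0.594, 0.304], [0.56, 0.217], [0.402, 0.279], [0.432, 0.368]]
wood [[0.618, -0.232], [0.632, -0.333], [0.371, -0.366], [0.356, -0.263]]
```

View pics/c0.png

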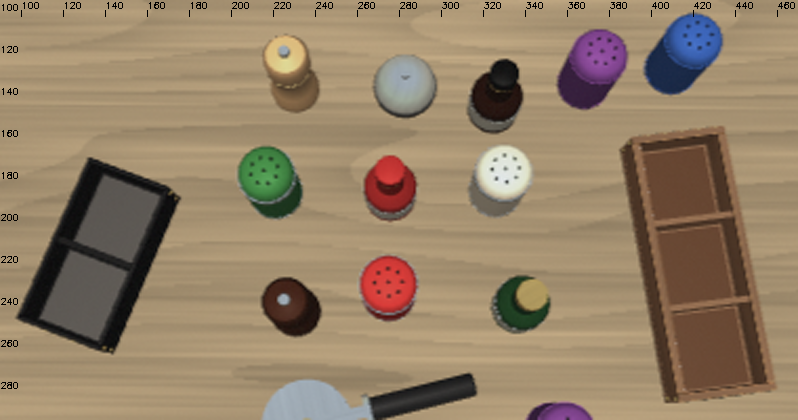

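The crop confirms the identities. Next I refine the head and cap centres, the caddy frames from their visible rim edges, and the jaw direction.

```bash
python3 - <<'E'
from h import *
I=camera_info("top");S=camera_info("scene")
f=lambda c:[(90+x/2.1,95+y/2.1) for x,y in c]
obj={}
for n,uv,z in [("olive",(532,294),.112),("parm",(503,172),.088),("pep",(284,299),.112),("chil",(390,166),.112),("oreg",(266,173),.088)]:
    P=cast(I,f([uv]),z)[0];obj[n]=P;print(n,P.round(4),"base->scene",proj(S,[P*[1,1,0],P]).round(0).tolist())
w=cast(I,f([(722,127),(774,386)]),.048)[:,:2];b=cast(I,f([(90,158),(18,318)]),.048)[:,:2]
def frame(e,half,side):
    d=e[0]-e[1];L=np.linalg.norm(d);d/=L;n=np.array([-d[1],d[0]])*side
    return e.mean(0)+n*half,d,n,L
cen={}
for nm,e,h,s,hl in(("wood",w,.048,1,.134),("black",b,.045,-1,.088)):
    c,d,n,L=frame(e,h,s);print(nm,c.round(4),d.round(3),"yaw",np.degrees(np.arctan2(d[1],d[0])).round(1),"len",L.round(3));cen[nm]=(c,d,n,h,hl)
for cam,i in(("top",I),("scene",S)):
    im=cv2.imread(f"pics/{cam}0.png")
    for c,d,n,h,hl in cen.values():
        P=[np.r_[c+a*hl*d+q*h*n,.048] for a,q in((1,1),(1,-1),(-1,-1),(-1,1))]
        cv2.polylines(im,[proj(i,P).round().astype(int)],True,(0,255,255),1)
    for P in obj.values():
        a,bb=proj(i,[P*[1,1,0],P]).round().astype(int).tolist();cv2.line(im,a,bb,(255,255,0),1);cv2.circle(im,bb,2,(255,0,255),-1)
    x,y=(90,95) if cam=="top" else (80,130)
    cv2.imwrite(f"pics/ov_{cam}.png",cv2.resize(im[y:y+205,x:x+380],None,fx=2.1,fy=2.1))
print(R.from_euler("xyz",state()["orientation"],degrees=True).as_matrix().round(3))
a,b2=[cv2.imread(f"pics/ov_{k}.png")[:] for k in("top","scene")]
o=np.vstack([a,b2]);cv2.imwrite("pics/ov.png",cv2.resize(o,None,fx=.69,fy=.69))
E
```

```text
olive [ 0.4529 -0.1263  0.112 ] base->scene [[207.0, 220.0], [204.0, 179.0]]
parm [ 0.5738 -0.1044  0.088 ] base->scene [[235.0, 252.0], [234.0, 220.0]]
pep [0.4465 0.1002 0.112 ] base->scene [[299.0, 195.0], [301.0, 155.0]]
chil [0.5726 0.0043 0.112 ] base->scene [[283.0, 239.0], [285.0, 197.0]]
oreg [0.5712 0.1239 0.088 ] base->scene [[332.0, 224.0], [336.0, 193.0]]
wood [ 0.4966 -0.3024] [0.991 0.136] yaw 7.8 len 0.262
black [0.4989 0.2964] [ 0.938 -0.346] yaw -20.3 len 0.173
[[-0.001 -0.933  0.359]
 [-0.001  0.359  0.933]
 [-1.     0.    -0.002]]
```

View pics/ov.png

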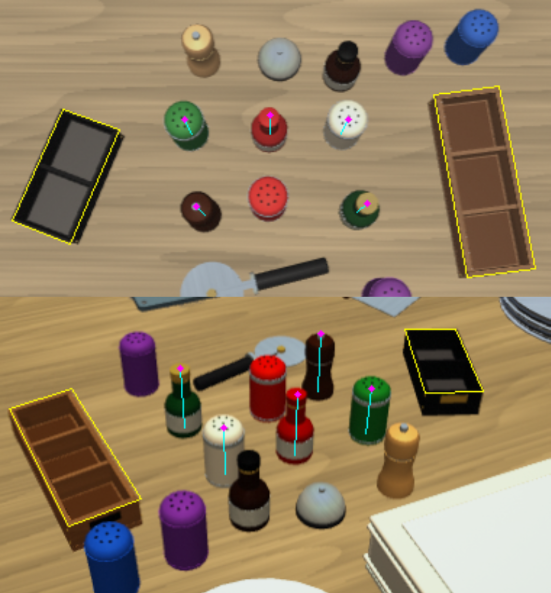

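Both views agree: the five object axes line up, and the caddy outlines sit on the rims. I go for the olive oil first and turn the jaws across the wooden caddy's row.

move_arm:
  increments:
    - [[0,0,1],[0.8,-1,0],0.5]
    - [[0,0,1],[0.8,-1,0],0.5]
    - [[0,0,1],[0.8,-1,0],0.5]
    - [[0,0,1],[0.8,-1,0],0.5]
    - [[0,0,0.8],[0.8,-1,0],0.5]
  grip_force: 40

```text
time: 0.6
tcp_pos: [0.2775, 0.4124, 0.2309]
orientation: [127.3, 89.9, -134.7]
force: [0.4, 0.5, 0.1]
grip_width: 0.75
```

move_arm:
  increments:
    - [[0,0,0],[0.8,-1,0],0.5]
    - [[0,0,0],[0.8,-1,0],0.5]
    - [[0,0,0],[0.8,-1,0],0.5]
    - [[0,0,0],[0.8,-1,0],0.5]
    - [[0,0,0],[0.8,-1,0],0.5]

```text
time: 1.1
tcp_pos: [0.3575, 0.3124, 0.231]
orientation: [111.5, 90.0, -150.8]
force: [-0.3, 0.7, 0.2]
grip_width: 0.751
```

move_arm:
  increments:
    - [[0,0,0],[0.8,-1,0],0.5]
    - [[0,0,0],[0.8,-1,0],0.5]
    - [[0,0,0],[0.8,-1,0],0.5]
    - [[0,0,0],[0.8,-1,0],0.5]
    - [[0,0,0],[0.8,-1,0],0.5]

```text
time: 1.6
tcp_pos: [0.4375, 0.2124, 0.2309]
orientation: [93.6, 90.0, -168.6]
force: [-0.2, 0.0, 0.4]
grip_width: 0.749
```

move_arm:
  increments:
    - [[0,0,0],[0.8,-1,0],0.5]
    - [[0,0,0],[0,-1,0],0.5]
    - [[0,0,0],[0,-1,0],0.5]
    - [[0,0,0],[0,-1,0],0.5]
    - [[0,0,0],[0,-1,0],0.5]

```text
time: 2.1
tcp_pos: [0.4529, 0.1126, 0.2309]
orientation: [83.2, 89.9, -179.1]
force: [0.6, 1.0, -0.3]
grip_width: 0.751
```

move_arm:
  increments:
    - [[0,0,0],[0,-1,0],0.5]
    - [[0,0,0],[0,-1,0],0.5]
    - [[0,0,0],[0,-1,0],0.5]
    - [[0,0,0],[0,-1,0],0.5]
    - [[0,0,0],[0,-1,0],0.5]

```text
time: 2.6
tcp_pos: [0.4529, 0.0127, 0.231]
orientation: [72.2, 90.0, 170.0]
force: [-0.5, -0.5, -0.6]
grip_width: 0.749
```

move_arm:
  increments:
    - [[0,0,0],[0,-1,0],0.5]
    - [[0,0,0],[0,-1,0],0.5]
    - [[0,0,0],[0,-1,0],0.5]
    - [[0,0,0],[0,-1,0],0.5]
    - [[0,0,0],[0,-1,0],0.5]

```text
time: 3.1
tcp_pos: [0.4529, -0.0873, 0.231]
orientation: [56.3, 90.0, 154.1]
force: [1.0, -0.2, 0.2]
grip_width: 0.747
```

move_arm:
  increments:
    - [[0,0,0],[0,-1,-1],0.5]
    - [[0,0,0],[0,-1,-1],0.5]
    - [[0,0,0],[0,0,-1],0.5]
    - [[0,0,0],[0,0,0],0.5]
    - [[0,0,0],[0,0,0],0.5]

```text
time: 3.6
tcp_pos: [0.4529, -0.1263, 0.1712]
orientation: [48.9, 89.9, 146.6]
force: [0.2, -0.6, 1.2]
grip_width: 0.751
```

Tracking is precise. I take one wrist look over the bottle before descending.

```bash
python3 - <<'E'
from h import *
I=camera_info("wrist");im=capture("wrist")[:,:,::-1].copy()
for p in proj(I,[[.4529,-.1263,.112],[.4529,-.1263,.064]]):cv2.drawMarker(im,tuple(p.round().astype(int).tolist()),(255,0,255),0,12,1)
cv2.imwrite("pics/w1.png",im)
E
```

```text
(no output)
```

View pics/w1.png

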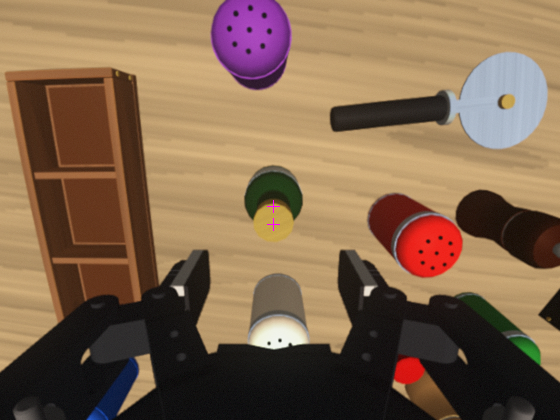

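The cap centre at (273,221) matches the marker to about 1 mm. Descending and gripping.

move_arm:
  increments:
    - [[0,0,0],[0,0,-1],0.5]
    - [[0,0,0],[0,0,-1],0.5]
    - [[0,0,0],[0,0,-1],0.5]
    - [[0,0,0],[0,0,-1],0.5]
    - [[0,0,0],[0,0,-0.9],0.5]

```text
time: 4.15
tcp_pos: [0.4542, -0.1265, 0.0738]
orientation: [-125.8, 89.9, -28.0]
force: [0.0, 0.3, 0.6]
grip_width: 0.75
```

move_arm:
  increments:
    - [[0,0,0],[0,0,0],-1]
    - [[0,0,0],[0,0,0],-1]
    - [[0,0,0],[0,0,0],-1]
    - [[0,0,0],[0,0,0],-1]
    - [[0,0,0],[0,0,0],-1]

```text
time: 4.65
tcp_pos: [0.4543, -0.1269, 0.0748]
orientation: [-119.9, 89.8, -22.1]
force: [0.2, 2.1, 6.2]
grip_width: 0.313
```

move_arm:
  increments:
    - [[0,0,0],[0,0,0],-1]
    - [[0,0,0],[0,0,0.5],-1]
    - [[0,0,0],[0,0,1],-1]
    - [[0,0,0],[0,0,1],-1]
    - [[0,0,0],[0,0,1],-1]

```text
time: 5.15
tcp_pos: [0.4529, -0.1265, 0.1446]
orientation: [93.6, 90.0, -168.7]
force: [0.0, -0.3, -1.6]
grip_width: 0.309
```

move_arm:
  increments:
    - [[0,0,0],[-0.21,-0.94,0],-1]
    - [[0,0,0],[-0.21,-0.94,0],-1]
    - [[0,0,0],[-0.21,-0.94,0],-1]
    - [[0,0,0],[-0.21,-0.94,0],-1]
    - [[0,0,0],[-0.21,-0.94,0],-1]

```text
time: 5.65
tcp_pos: [0.4318, -0.2213, 0.1439]
orientation: [174.8, 90.0, -87.4]
force: [-0.0, 0.1, -2.3]
grip_width: 0.315
```

move_arm:
  increments:
    - [[0,0,0],[-0.21,-0.94,0],-1]
    - [[0,0,0],[-0.21,-0.94,0],-1]
    - [[0,0,0],[-0.21,-0.94,0],-1]
    - [[0,0,0],[-0.21,-0.94,0],-1]
    - [[0,0,0],[-0.21,-0.94,0],-1]

```text
time: 6.15
tcp_pos: [0.4108, -0.3153, 0.1439]
orientation: [112.1, 90.0, -150.1]
force: [0.1, -0.8, -1.8]
grip_width: 0.312
```

move_arm:
  increments:
    - [[0,0,0],[0,0,0],-1]
    - [[0,0,0],[0,0,-1],-1]
    - [[0,0,0],[0,0,-1],-1]
    - [[0,0,0],[0,0,-0.5],-1]
    - [[0,0,0],[0,0,-0.3],-1]

```text
time: 6.65
tcp_pos: [0.4109, -0.3136, 0.0867]
orientation: [30.4, 89.9, 128.2]
force: [0.6, -0.1, -2.3]
grip_width: 0.311
```

```bash
python3 - <<'E'
from h import *
cv2.imwrite("pics/s1.png",cv2.resize(capture("scene")[130:340,60:360,::-1],None,fx=2,fy=2));print(state()["tcp_pos"],state()["force"])
E
```

```text
[ 0.41082813 -0.31363731  0.0862181 ] [-0.29684329  0.13458439 -2.78111809]
```

View pics/s1.png

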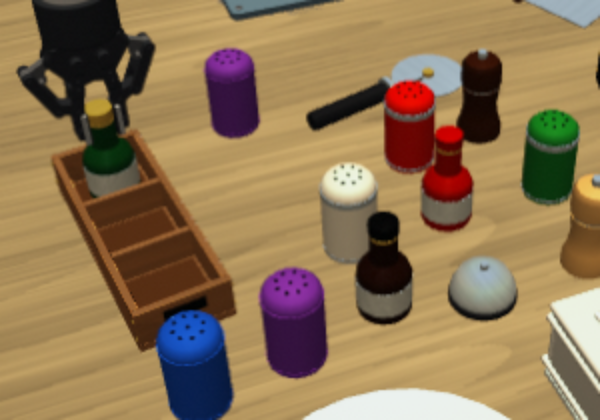

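The olive oil sits in the near compartment. I set it down, release, and go over the parmesan.

move_arm:
  increments:
    - [[0,0,0],[0,0,-0.1],-1]
    - [[0,0,0],[0,0,-0.1],-1]
    - [[0,0,0],[0,0,0],0.3]
    - [[0,0,0],[0,0,0],0.3]
    - [[0,0,0],[0,0,0],0.3]

```text
time: 7.2
tcp_pos: [0.4115, -0.3149, 0.0838]
orientation: [-148.1, 89.9, -50.4]
force: [0.2, -0.1, 0.8]
grip_width: 0.651
```

move_arm:
  increments:
    - [[0,0,0],[0,0,0.5],0.3]
    - [[0,0,0],[0,0,1],0.3]
    - [[0,0,0],[0,0,1],0.3]
    - [[0,0,0],[0,0,1],0.3]
    - [[0,0,0],[0,0,1],0.3]

```text
time: 7.7
tcp_pos: [0.4113, -0.3147, 0.1751]
orientation: [-147.4, 89.9, -49.7]
force: [0.2, 0.1, 0.1]
grip_width: 0.646
```

move_arm:
  increments:
    - [[0,0,0],[0.8,1,0],1]
    - [[0,0,0],[0.8,1,0],1]
    - [[0,0,0],[0.8,1,0],1]
    - [[0,0,0],[0.8,1,0],1]
    - [[0,0,0],[0.8,1,0],1]

```text
time: 8.2
tcp_pos: [0.4919, -0.2139, 0.1744]
orientation: [-132.9, 89.9, -35.1]
force: [0.3, -0.6, -1.2]
grip_width: 1.0
```

move_arm:
  increments:
    - [[0,0,0],[0.8,1,0],1]
    - [[0,0,0],[0.8,1,0],1]
    - [[0,0,0],[0.8,1,0],1]
    - [[0,0,0],[0.8,1,0],1]
    - [[0,0,0],[0.8,1,0],1]

```text
time: 8.7
tcp_pos: [0.572, -0.1137, 0.1743]
orientation: [-120.5, 89.9, -22.7]
force: [0.2, -0.8, 0.8]
grip_width: 1.0
```

move_arm:
  increments:
    - [[0,0,0],[0.15,0.48,0],1]
    - [[0,0,0],[0,0,-1],1]
    - [[0,0,0],[0,0,0],1]
    - [[0,0,0],[0,0,0],1]
    - [[0,0,0],[0,0,0],1]

```text
time: 9.2
tcp_pos: [0.5743, -0.1056, 0.1543]
orientation: [-126.7, 89.9, -29.0]
force: [0.6, -0.0, -0.4]
grip_width: 1.003
```

```bash
python3 - <<'E'
from h import *
I=camera_info("wrist");im=capture("wrist")[:,:,::-1].copy()
for p in proj(I,[[.5738,-.1044,.096],[.5738,-.1044,.0]]):cv2.drawMarker(im,tuple(p.round().astype(int).tolist()),(255,0,255),0,12,1)
a=capture("scene")[130:340,60:340,::-1]
cv2.imwrite("pics/w2.png",np.hstack([im[:,80:480],cv2.resize(a,(400,420))]));print(state()["tcp_pos"],state()["force"])
E
```

```text
[ 0.57450392 -0.10563938  0.15430166] [-0.01638453  0.38131155 -0.13495735]
```

View pics/w2.png

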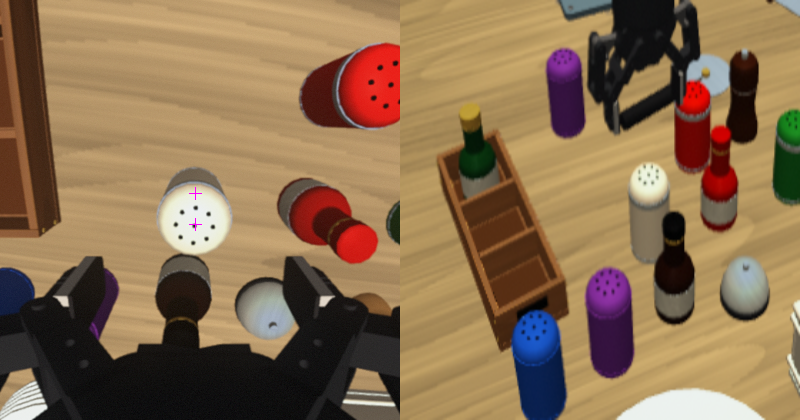

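The central hole at (195,225) coincides with the marker, and the jaws clear the neighbours. Descending and gripping.

move_arm:
  increments:
    - [[0,0,0],[0,0,-1],1]
    - [[0,0,0],[0,0,-1],1]
    - [[0,0,0],[0,0,-1],1]
    - [[0,0,0],[0,0,-1],1]
    - [[0,0,0],[0,0,-1],1]

```text
time: 9.8
tcp_pos: [0.5746, -0.1055, 0.0533]
orientation: [-120.5, 89.9, -22.7]
force: [-0.5, 0.1, -0.4]
grip_width: 1.0
```

move_arm:
  increments:
    - [[0,0,0],[0,0,-0.1],1]
    - [[0,0,0],[0,0,0],-1]
    - [[0,0,0],[0,0,0],-1]
    - [[0,0,0],[0,0,0],-1]
    - [[0,0,0],[0,0,0],-1]

```text
time: 10.3
tcp_pos: [0.5754, -0.1054, 0.053]
orientation: [-119.2, 89.8, -21.4]
force: [-0.7, 1.4, 4.8]
grip_width: 0.642
```

move_arm:
  increments:
    - [[0,0,0],[0,0,0.5],-1]
    - [[0,0,0],[0,0,1],-1]
    - [[0,0,0],[0,0,1],-1]
    - [[0,0,0],[0,0,1],-1]
    - [[0,0,0],[0,0,0],-1]

```text
time: 10.8
tcp_pos: [0.576, -0.1056, 0.1246]
orientation: [-119.6, 89.7, -21.8]
force: [0.5, -0.9, -2.0]
grip_width: 0.645
```

move_arm:
  increments:
    - [[0,0,0],[0.03,-0.93,0],-1]
    - [[0,0,0],[0.03,-0.93,0],-1]
    - [[0,0,0],[0.03,-0.93,0],-1]
    - [[0,0,0],[0.03,-0.93,0],-1]
    - [[0,0,0],[0.03,-0.93,0],-1]

```text
time: 11.3
tcp_pos: [0.5769, -0.2001, 0.1206]
orientation: [56.9, 89.9, 154.6]
force: [-0.9, -0.6, -1.8]
grip_width: 0.645
```

move_arm:
  increments:
    - [[0,0,0],[0.03,-0.93,0],-1]
    - [[0,0,0],[0.03,-0.93,0],-1]
    - [[0,0,0],[0.03,-0.93,0],-1]
    - [[0,0,0],[0.03,-0.93,0],-1]
    - [[0,0,0],[0.03,-0.93,0],-1]

```text
time: 11.8
tcp_pos: [0.5803, -0.2925, 0.1213]
orientation: [-109.9, 90.0, -12.1]
force: [0.7, -0.1, -3.1]
grip_width: 0.645
```

move_arm:
  increments:
    - [[0,0,0],[0,0,0],-1]
    - [[0,0,0],[0,0,-1],-1]
    - [[0,0,0],[0,0,-1],-1]
    - [[0,0,0],[0,0,-0.5],-1]
    - [[0,0,0],[0,0,-0.4],-1]

```text
time: 12.3
tcp_pos: [0.58, -0.2905, 0.0624]
orientation: [37.8, 89.9, 135.6]
force: [0.7, -0.1, -1.2]
grip_width: 0.643
```

move_arm:
  increments:
    - [[0,0,0],[0,0,-0.1],-1]
    - [[0,0,0],[0,0,-0.1],-1]
    - [[0,0,0],[0,0,-0.1],-1]
    - [[0,0,0],[0,0,0],-1]
    - [[0,0,0],[0,0,0],-1]

```text
time: 12.8
tcp_pos: [0.5802, -0.2904, 0.061]
orientation: [-126.3, 90.0, -28.5]
force: [-6.9, 5.6, 15.6]
grip_width: 0.647
```

move_arm:
  increments:
    - [[0,0,0],[0,0,0.05],-1]
    - [[0,0,0],[0,0,0.05],1]
    - [[0,0,0],[0,0,0],1]
    - [[0,0,0],[0,0,0],1]
    - [[0,0,0],[0,0,0],1]

```text
time: 13.3
tcp_pos: [0.5804, -0.2911, 0.0592]
orientation: [-137.3, 90.0, -39.5]
force: [0.5, -0.3, -0.3]
grip_width: 1.001
```

move_arm:
  increments:
    - [[0,0,0],[0,0,0.7],1]
    - [[0,0,0],[0,0,1],1]
    - [[0,0,0],[0,0,1],1]
    - [[0,0,0],[0,0,1],1]
    - [[0,0,0],[0,0,1],1]

```text
time: 13.8
tcp_pos: [0.5804, -0.2911, 0.1552]
orientation: [-133.7, 89.9, -35.9]
force: [0.4, -0.3, -0.5]
grip_width: 1.0
```

move_arm:
  increments:
    - [[0,0,0],[-0.33,0.98,0.2],0.7]
    - [[0,0,0],[-0.33,0.98,0.2],0.7]
    - [[0,0,0],[-0.33,0.98,0.2],0.7]
    - [[0,0,0],[-0.33,0.98,0.2],0.7]
    - [[0,0,0],[-0.33,0.98,0.2],0.7]

```text
time: 14.3
tcp_pos: [0.547, -0.192, 0.1742]
orientation: [-128.4, 90.0, -30.6]
force: [-0.6, -0.7, 0.7]
grip_width: 0.851
```

move_arm:
  increments:
    - [[0,0,0],[-0.33,0.98,0],0.7]
    - [[0,0,0],[-0.33,0.98,0],0.7]
    - [[0,0,0],[-0.33,0.98,0],0.7]
    - [[0,0,0],[-0.33,0.98,0],0.7]
    - [[0,0,0],[-0.33,0.98,0],0.7]

```text
time: 14.8
tcp_pos: [0.5136, -0.0934, 0.1733]
orientation: [45.1, 90.0, 142.9]
force: [0.5, 0.1, -0.3]
grip_width: 0.849
```

move_arm:
  increments:
    - [[0,0,0],[-0.33,0.98,0],0.7]
    - [[0,0,0],[-0.33,0.98,0],0.7]
    - [[0,0,0],[-0.33,0.98,0],0.7]
    - [[0,0,0],[-0.33,0.98,0],0.7]
    - [[0,0,0],[-0.33,0.98,0],0.7]

```text
time: 15.3
tcp_pos: [0.4804, 0.0046, 0.1733]
orientation: [61.3, 90.0, 159.1]
force: [0.4, 0.4, 0.2]
grip_width: 0.852
```

move_arm:
  increments:
    - [[0,0,0],[-0.33,0.98,0],0.7]
    - [[0,0,0],[-0.33,0.98,0],0.7]
    - [[0,0,0],[-0.33,0.98,0],0.7]
    - [[0,0,0],[-0.33,0.98,0],0.7]
    - [[0,0,0],[-0.33,0.98,0],0.7]

```text
time: 15.8
tcp_pos: [0.4473, 0.1024, 0.1733]
orientation: [-128.8, 90.0, -31.0]
force: [0.1, -0.6, 0.2]
grip_width: 0.851
```

move_arm:
  increments:
    - [[0,0,0],[0,0,0],0.7]
    - [[0,0,0],[0,0,0],0.7]
    - [[0,0,0],[0,0,0],0.7]
    - [[0,0,0],[0,0,0],0.7]
    - [[0,0,0],[0,0,0],0.7]

```text
time: 16.3
tcp_pos: [0.4484, 0.1004, 0.1732]
orientation: [134.8, 90.0, -127.4]
force: [0.5, 0.6, 0.5]
grip_width: 0.848
```

```bash
python3 - <<'E'
from h import *
I=camera_info("wrist");im=capture("wrist")[:,:,::-1].copy()
for p in proj(I,[[.4465,.1002,.112],[.4465,.1002,.0]]):cv2.drawMarker(im,tuple(p.round().astype(int).tolist()),(255,0,255),0,12,1)
a=capture("scene")[130:340,60:340,::-1]
cv2.imwrite("pics/w3.png",np.hstack([im[:,80:480],cv2.resize(a,(400,420))]));print(state()["tcp_pos"],state()["force"])
E
```

```text
[0.44840926 0.10055108 0.1732556 ] [-0.82208324 -0.22434679 -0.41882219]
```

View pics/w3.png

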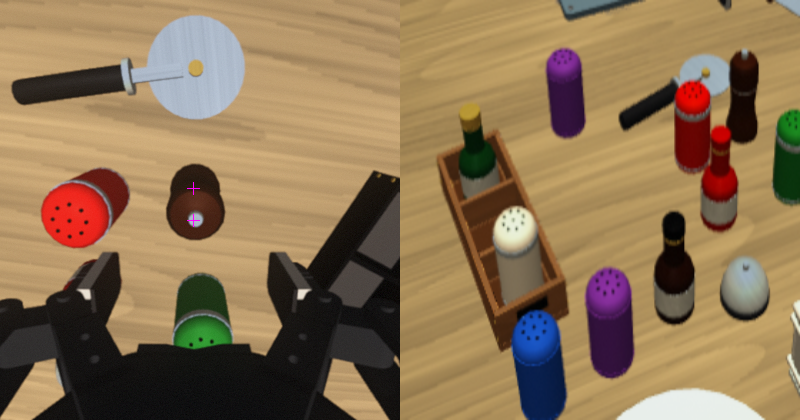

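Both are seated upright. The pepper mill's knob at (195,219) is on the marker, so I grip it.

move_arm:
  increments:
    - [[0,0,0],[-0.08,0,-1],0.7]
    - [[0,0,0],[0,0,-1],0.7]
    - [[0,0,0],[0,0,-1],0.7]
    - [[0,0,0],[0,0,-1],0.7]
    - [[0,0,0],[0,0,-1],0.7]

```text
time: 16.9
tcp_pos: [0.4468, 0.1008, 0.0726]
orientation: [-105.4, 90.0, -7.7]
force: [0.4, -0.0, -0.2]
grip_width: 0.848
```

move_arm:
  increments:
    - [[0,0,0],[0,0,-0.4],0.7]
    - [[0,0,0],[0,0,0],-1]
    - [[0,0,0],[0,0,0],-1]
    - [[0,0,0],[0,0,0],-1]
    - [[0,0,0],[0,0,0],-1]

```text
time: 17.4
tcp_pos: [0.4471, 0.101, 0.066]
orientation: [-101.6, 89.9, -3.8]
force: [-0.1, -0.9, -0.2]
grip_width: 0.524
```

move_arm:
  increments:
    - [[0,0,0],[0,0,0.6],-1]
    - [[0,0,0],[0,0,1],-1]
    - [[0,0,0],[0,0,1],-1]
    - [[0,0,0],[0,0,1],-1]
    - [[0,0,0],[0,0,1],-1]

```text
time: 17.9
tcp_pos: [0.4464, 0.101, 0.1584]
orientation: [-110.0, 90.0, -12.2]
force: [0.1, 0.2, -1.9]
grip_width: 0.527
```

move_arm:
  increments:
    - [[0,0,0],[0,0,1],-1]
    - [[0,0,0],[0,0,1],-1]
    - [[0,0,0],[0,0,0.6],-1]
    - [[0,0,0],[0,0,0],-1]
    - [[0,0,0],[0,0,0],-1]

```text
time: 18.4
tcp_pos: [0.4463, 0.101, 0.2089]
orientation: [83.3, 90.0, -178.9]
force: [-0.9, 1.1, -2.5]
grip_width: 0.529
```

move_arm:
  increments:
    - [[0,0,0],[0.13,-1,0],-1]
    - [[0,0,0],[0.13,-1,0],-1]
    - [[0,0,0],[0.13,-1,0],-1]
    - [[0,0,0],[0.13,-1,0],-1]
    - [[0,0,0],[0.13,-1,0],-1]

```text
time: 18.9
tcp_pos: [0.4588, 0.0005, 0.2078]
orientation: [68.6, 89.8, 166.4]
force: [0.3, -0.6, -2.2]
grip_width: 0.525
```

move_arm:
  increments:
    - [[0,0,0],[0.13,-1,0],-1]
    - [[0,0,0],[0.13,-1,0],-1]
    - [[0,0,0],[0.13,-1,0],-1]
    - [[0,0,0],[0.13,-1,0],-1]
    - [[0,0,0],[0.13,-1,0],-1]

```text
time: 19.4
tcp_pos: [0.4718, -0.0994, 0.2077]
orientation: [56.5, 89.8, 154.3]
force: [0.6, -0.7, -2.7]
grip_width: 0.527
```

move_arm:
  increments:
    - [[0,0,0],[0.13,-1,0],-1]
    - [[0,0,0],[0.13,-1,0],-1]
    - [[0,0,0],[0.13,-1,0],-1]
    - [[0,0,0],[0.13,-1,0],-1]
    - [[0,0,0],[0.13,-1,0],-1]

```text
time: 19.9
tcp_pos: [0.485, -0.1994, 0.2077]
orientation: [46.7, 89.8, 144.5]
force: [-0.3, 0.1, -1.5]
grip_width: 0.525
```

move_arm:
  increments:
    - [[0,0,0],[0.13,-1,0],-1]
    - [[0,0,0],[0.13,-1,0],-1]
    - [[0,0,0],[0.13,-1,0],-1]
    - [[0,0,0],[0.13,-1,0],-1]
    - [[0,0,0],[0.13,-1,0],-1]

```text
time: 20.4
tcp_pos: [0.4988, -0.3007, 0.2092]
orientation: [-172.2, 90.0, -74.5]
force: [-0.1, -0.7, -3.0]
grip_width: 0.525
```

move_arm:
  increments:
    - [[0,0,0],[0,-0.1,0],-1]
    - [[0,0,0],[0,0,-1],-1]
    - [[0,0,0],[0,0,-1],-1]
    - [[0,0,0],[0,0,0],-1]
    - [[0,0,0],[0,0,0],-1]

```text
time: 20.9
tcp_pos: [0.4986, -0.3007, 0.1694]
orientation: [31.7, 89.9, 129.5]
force: [0.3, -0.5, -2.5]
grip_width: 0.527
```

move_arm:
  increments:
    - [[0,0,0],[0,0,-1],-1]
    - [[0,0,0],[0,0,-1],-1]
    - [[0,0,0],[0,0,-1],-1]
    - [[0,0,0],[0,0,-1],-1]
    - [[0,0,0],[0,0,-0.5],-1]

```text
time: 21.4
tcp_pos: [0.4987, -0.3009, 0.0791]
orientation: [23.8, 90.0, 121.6]
force: [-0.3, -0.3, -2.1]
grip_width: 0.523
```

move_arm:
  increments:
    - [[0,0,0],[0,0,-0.1],-1]
    - [[0,0,0],[0,0,-0.1],-1]
    - [[0,0,0],[0,0,0],-1]
    - [[0,0,0],[0,0,0],-1]
    - [[0,0,0],[0,0,0],-1]

```text
time: 21.9
tcp_pos: [0.499, -0.3013, 0.0761]
orientation: [-140.5, 89.9, -42.7]
force: [0.7, 0.1, -2.9]
grip_width: 0.53
```

move_arm:
  increments:
    - [[0,0,0],[0,0,-0.1],-1]
    - [[0,0,0],[0,0,0],-1]
    - [[0,0,0],[0,0,0],0.7]
    - [[0,0,0],[0,0,0],0.7]
    - [[0,0,0],[0,0,0],0.7]

```text
time: 22.4
tcp_pos: [0.4987, -0.301, 0.0733]
orientation: [-147.3, 90.0, -49.5]
force: [-0.7, -0.5, 0.6]
grip_width: 0.853
```

move_arm:
  increments:
    - [[0,0,0],[0,0,0.8],0.7]
    - [[0,0,0],[0,0,1],0.7]
    - [[0,0,0],[0,0,1],0.7]
    - [[0,0,0],[0,0,1],0.7]
    - [[0,0,0],[0,0,1],0.7]

```text
time: 22.9
tcp_pos: [0.4985, -0.3009, 0.17]
orientation: [44.9, 90.0, 142.7]
force: [0.4, 0.2, -0.7]
grip_width: 0.856
```

move_arm:
  increments:
    - [[0,0,-0.5],[0.24,0.95,0],0.5]
    - [[0,0,-0.5],[0.24,0.95,0],0.5]
    - [[0,0,-0.5],[0.24,0.95,0],0.5]
    - [[0,0,-0.5],[0.24,0.95,0],0.5]
    - [[0,0,-0.5],[0.24,0.95,0],0.5]

```text
time: 23.4
tcp_pos: [0.5227, -0.2052, 0.1693]
orientation: [40.6, 90.0, 123.3]
force: [-0.3, 0.1, -0.2]
grip_width: 0.751
```

move_arm:
  increments:
    - [[0,0,-0.5],[0.24,0.95,0],0.5]
    - [[0,0,-0.5],[0.24,0.95,0],0.5]
    - [[0,0,-0.5],[0.24,0.95,0],0.5]
    - [[0,0,-0.5],[0.24,0.95,0],0.5]
    - [[0,0,-0.2],[0.24,0.95,0],0.5]

```text
time: 23.9
tcp_pos: [0.5467, -0.1102, 0.1693]
orientation: [108.3, 90.0, 177.8]
force: [0.5, 1.0, -0.2]
grip_width: 0.747
```

move_arm:
  increments:
    - [[0,0,0],[0.24,0.95,0],0.5]
    - [[0,0,0],[0.24,0.95,0],0.5]
    - [[0,0,0],[0.24,0.95,0],0.5]
    - [[0,0,0],[0.24,0.95,0],0.5]
    - [[0,0,0],[0.24,0.95,0],0.5]

```text
time: 24.4
tcp_pos: [0.5707, -0.0152, 0.1693]
orientation: [130.0, 90.0, -160.4]
force: [0.3, -0.5, -0.5]
grip_width: 0.751
```

move_arm:
  increments:
    - [[0,0,0],[0.06,1,0],0.5]
    - [[0,0,0],[0,0,0],0.5]
    - [[0,0,0],[0,0,0],0.5]
    - [[0,0,0],[0,0,0],0.5]
    - [[0,0,0],[0,0,0],0.5]

```text
time: 24.9
tcp_pos: [0.5718, 0.0032, 0.1693]
orientation: [-160.0, 90.0, -90.5]
force: [0.9, 0.4, 0.4]
grip_width: 0.75
```

```bash
python3 - <<'E'
from h import *
I=camera_info("wrist");im=capture("wrist")[:,:,::-1].copy()
for p in proj(I,[[.5726,.0043,.112],[.5726,.0043,.0]]):cv2.drawMarker(im,tuple(p.round().astype(int).tolist()),(255,0,255),0,12,1)
a=capture("scene")[130:340,60:340,::-1]
cv2.imwrite("pics/w4.png",np.hstack([im[:,80:480],cv2.resize(a,(400,420))]));s=state();print(s["tcp_pos"],s["force"],R.from_euler("xyz",s["orientation"],degrees=True).as_matrix()[:,2])
E
```

```text
[0.57179421 0.00328604 0.16930911] [ 0.05864804  0.32725336 -0.33832341] [ 3.49827053e-01  9.36814295e-01 -1.00135846e-04]
```

View pics/w4.png

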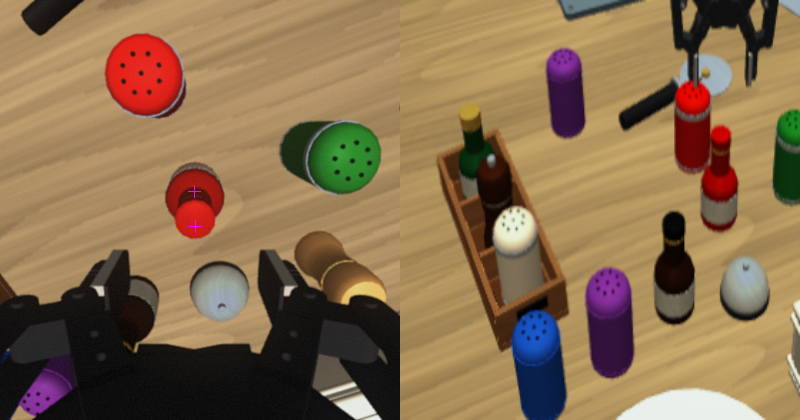

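The cap centre at about (195,219) differs from the marker at (195,226) by roughly 5 mm. I measure the cap by a mask in the wrist view.

```bash
python3 - <<'E'
from h import *
I=camera_info("wrist");im=capture("wrist")
for lo in(190,205,220):
    m=((im[:,:,0]>lo)&(im[:,:,1]<110)).astype(np.uint8);m[:170]=0;m[250:]=0;m[:,:230]=0;m[:,320:]=0
    n,_,st,ce=cv2.connectedComponentsWithStats(m);k=1+np.argmax(st[1:,4]);print(lo,st[k],ce[k].round(1),cast(I,[ce[k]],.110)[0].round(4))
print(im[190:245:3,275].tolist())
E
```

```text
190 [ 257  201   37   36 1021] [274.6 218.6] [0.5683 0.006  0.11  ]
205 [259 202  32  25 506] [274.7 212.9] [0.5644 0.0075 0.11  ]
220 [267 203  16   8  62] [274.5 206.4] [0.5599 0.0091 0.11  ]
[[78, 23, 15], [75, 21, 11], [79, 30, 20], [100, 22, 12], [209, 35, 27], [225, 39, 32], [223, 39, 32], [217, 36, 27], [215, 33, 27], [212, 35, 27], [208, 30, 22], [204, 28, 19], [206, 33, 25], [200, 29, 22], [202, 32, 25], [199, 29, 22], [173, 86, 58], [173, 140, 98], [170, 139, 94]]
```

Corrected centre is about (0.569, 0.0055), so I shift slightly, descend and grip.

move_arm:
  increments:
    - [[0,0,0],[-0.15,0.1,0],0.5]
    - [[0,0,0],[0,0,-1],0.5]
    - [[0,0,0],[0,0,-1],0.5]
    - [[0,0,0],[0,0,-1],0.5]
    - [[0,0,0],[0,0,-1],0.5]

```text
time: 25.55
tcp_pos: [0.5686, 0.006, 0.0887]
orientation: [-77.4, 90.0, -7.8]
force: [0.4, -0.2, -0.9]
grip_width: 0.751
```

move_arm:
  increments:
    - [[0,0,0],[0,0,-0.7],0.5]
    - [[0,0,0],[0,0,0],-1]
    - [[0,0,0],[0,0,0],-1]
    - [[0,0,0],[0,0,0],-1]
    - [[0,0,0],[0,0,0],-1]

```text
time: 26.05
tcp_pos: [0.5693, 0.006, 0.0762]
orientation: [-79.2, 89.9, -9.6]
force: [-0.0, -0.1, -0.1]
grip_width: 0.312
```

move_arm:
  increments:
    - [[0,0,0],[0,0,0],-1]
    - [[0,0,0],[0,0,0.7],-1]
    - [[0,0,0],[0,0,1],-1]
    - [[0,0,0],[0,0,1],-1]
    - [[0,0,0],[0,0,1],-1]

```text
time: 26.55
tcp_pos: [0.5686, 0.0061, 0.1502]
orientation: [90.3, 90.0, 159.9]
force: [0.2, 0.9, -2.3]
grip_width: 0.312
```

move_arm:
  increments:
    - [[0,0,0],[0,0,1],-1]
    - [[0,0,0],[0,0,1],-1]
    - [[0,0,0],[0,0,1],-1]
    - [[0,0,0],[0,0,0.5],-1]
    - [[0,0,0],[0,0,0],-1]

```text
time: 27.05
tcp_pos: [0.5697, 0.0059, 0.2209]
orientation: [-79.9, 89.8, -10.3]
force: [-0.0, -0.9, -2.0]
grip_width: 0.314
```

move_arm:
  increments:
    - [[0,0,0],[-0.35,0.95,0],-1]
    - [[0,0,0],[-0.35,0.95,0],-1]
    - [[0,0,0],[-0.35,0.95,0],-1]
    - [[0,0,0],[-0.35,0.95,0],-1]
    - [[0,0,0],[-0.35,0.95,0],-1]

```text
time: 27.55
tcp_pos: [0.5327, 0.1017, 0.2178]
orientation: [109.5, 89.9, 179.1]
force: [0.5, -0.4, -1.4]
grip_width: 0.308
```

move_arm:
  increments:
    - [[0,0,0],[-0.35,0.95,0],-1]
    - [[0,0,0],[-0.35,0.95,0],-1]
    - [[0,0,0],[-0.35,0.95,0],-1]
    - [[0,0,0],[-0.35,0.95,0],-1]
    - [[0,0,0],[-0.35,0.95,0],-1]

```text
time: 28.05
tcp_pos: [0.4977, 0.1966, 0.2178]
orientation: [119.8, 89.9, -170.6]
force: [-0.2, 0.1, -1.9]
grip_width: 0.313
```

move_arm:
  increments:
    - [[0,0,0],[-0.35,0.95,0],-1]
    - [[0,0,0],[-0.35,0.95,0],-1]
    - [[0,0,0],[-0.35,0.95,0],-1]
    - [[0,0,0],[-0.35,0.95,0],-1]
    - [[0,0,0],[-0.35,0.95,0],-1]

```text
time: 28.55
tcp_pos: [0.4628, 0.2915, 0.2178]
orientation: [130.5, 89.9, -159.9]
force: [-0.2, -0.9, -1.5]
grip_width: 0.313
```

move_arm:
  increments:
    - [[0,0,0],[-0.3,1,0],-1]
    - [[0,0,0],[0,0,-1],-1]
    - [[0,0,0],[0,0,-1],-1]
    - [[0,0,0],[0,0,-1],-1]
    - [[0,0,0],[0,0,0],-1]

```text
time: 29.05
tcp_pos: [0.455, 0.31, 0.1552]
orientation: [133.0, 89.5, -157.4]
force: [-0.4, -0.6, -2.8]
grip_width: 0.311
```

```bash
python3 - <<'E'
from h import *
im=capture("top")[130:300,60:230,::-1];a=capture("scene")[110:280,300:470,::-1]
cv2.imwrite("pics/s5.png",cv2.resize(np.hstack([im,a]),(800,400)));s=state();print(s["tcp_pos"],s["force"])
E
```

```text
[0.45727334 0.31077819 0.15853754] [-0.6411723   0.33112715 -1.4343633 ]
```

View pics/s5.png

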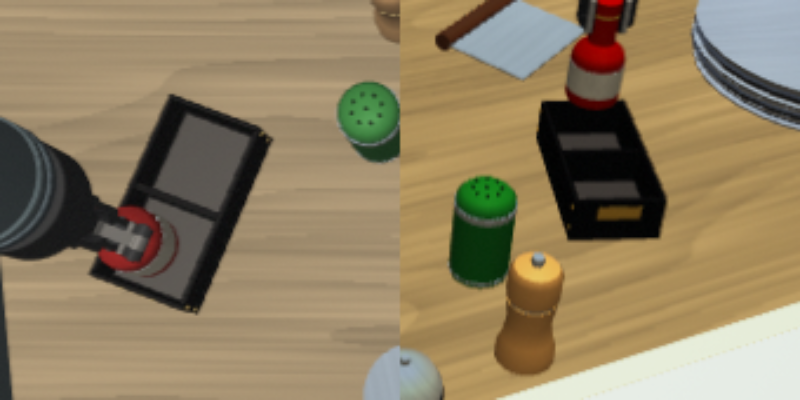

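move_arm:
  increments:
    - [[0,0,0],[0,0,-1],-1]
    - [[0,0,0],[0,0,-1],-1]
    - [[0,0,0],[0,0,-1],-1]
    - [[0,0,0],[0,0,-0.5],-1]
    - [[0,0,0],[0,0,0],-1]

```text
time: 29.65
tcp_pos: [0.4574, 0.3108, 0.0887]
orientation: [133.3, 89.9, -157.1]
force: [0.2, -0.5, -1.8]
grip_width: 0.31
```

move_arm:
  increments:
    - [[0,0,0],[0,0,-0.1],-1]
    - [[0,0,0],[0,0,-0.1],-1]
    - [[0,0,0],[0,0,0],-1]
    - [[0,0,0],[0,0,0],-1]
    - [[0,0,0],[0,0,0],-1]

```text
time: 30.15
tcp_pos: [0.4581, 0.3111, 0.0857]
orientation: [-47.6, 90.0, 22.0]
force: [0.6, 0.2, -2.2]
grip_width: 0.315
```

move_arm:
  increments:
    - [[0,0,0],[0,0,-0.1],-1]
    - [[0,0,0],[0,0,0],-1]
    - [[0,0,0],[0,0,0],0.3]
    - [[0,0,0],[0,0,0],0.3]
    - [[0,0,0],[0,0,0],0.3]

```text
time: 30.65
tcp_pos: [0.4578, 0.311, 0.0832]
orientation: [-20.8, 90.0, 48.8]
force: [1.1, -0.0, -0.9]
grip_width: 0.652
```

move_arm:
  increments:
    - [[0,0,0],[0,0,0.7],0.3]
    - [[0,0,0],[0,0,1],0.3]
    - [[0,0,0],[0,0,1],0.3]
    - [[0,0,0],[0,0,1],0.3]
    - [[0,0,0],[0,0,1],0.3]

```text
time: 31.15
tcp_pos: [0.4577, 0.311, 0.1779]
orientation: [129.8, 90.0, -160.6]
force: [0.7, 0.2, -0.5]
grip_width: 0.651
```

move_arm:
  increments:
    - [[0,0,0],[0.57,-0.93,0],1]
    - [[0,0,0],[0.57,-0.93,0],1]
    - [[0,0,0],[0.57,-0.93,0],1]
    - [[0,0,0],[0.57,-0.93,0],1]
    - [[0,0,0],[0.57,-0.93,0],1]

```text
time: 31.65
tcp_pos: [0.5151, 0.2173, 0.1772]
orientation: [117.2, 90.0, -173.3]
force: [-0.2, -0.4, 0.0]
grip_width: 1.003
```

move_arm:
  increments:
    - [[0,0,0],[0.57,-0.93,0],1]
    - [[0,0,0],[0.57,-0.93,0],1]
    - [[0,0,0],[0.57,-0.93,0],1]
    - [[0,0,0],[0.57,-0.93,0],1]
    - [[0,0,0],[0.57,-0.93,0],1]

```text
time: 32.15
tcp_pos: [0.5722, 0.1242, 0.1771]
orientation: [95.5, 90.0, 165.1]
force: [0.3, 0.7, 0.3]
grip_width: 1.0
```

move_arm:
  increments:
    - [[0,0,0],[0,0,-0.5],1]
    - [[0,0,0],[0,0,0],1]
    - [[0,0,0],[0,0,0],1]
    - [[0,0,0],[0,0,0],1]
    - [[0,0,0],[0,0,0],1]

```text
time: 32.65
tcp_pos: [0.5716, 0.1258, 0.1676]
orientation: [-56.1, 90.0, 13.5]
force: [0.1, -0.1, 1.0]
grip_width: 0.999
```

```bash
python3 - <<'E'
from h import *
I=camera_info("wrist");im=capture("wrist")[:,:,::-1].copy()
for p in proj(I,[[.5712,.1239,.096],[.5712,.1239,.0]]):cv2.drawMarker(im,tuple(p.round().astype(int).tolist()),(255,0,255),0,12,1)
a=capture("scene")[100:310,240:520,::-1]
cv2.imwrite("pics/w5.png",np.hstack([im[:,80:480],cv2.resize(a,(400,420))]));s=state();print(s["tcp_pos"],s["force"])
E
```

```text
[0.57173813 0.12555864 0.16761593] [-0.32230702  0.30588984 -0.52192286]
```

View pics/w5.png

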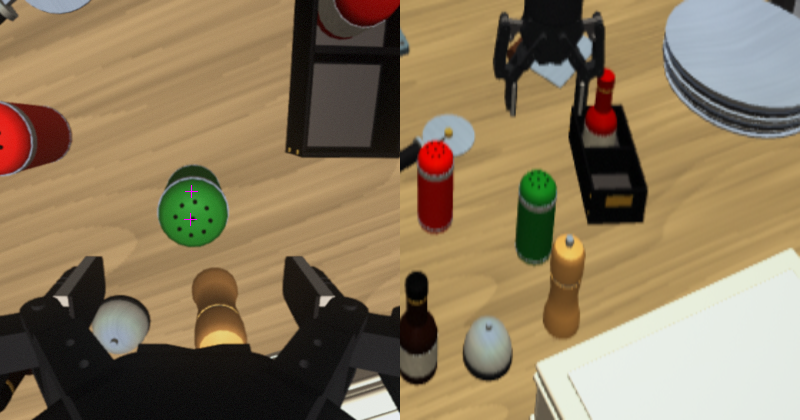

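The chilli oil stands in its compartment, and the oregano's centre hole at (192,218) is on the marker. Gripping it.

move_arm:
  increments:
    - [[0,0,0],[0,-0.05,-1],1]
    - [[0,0,0],[0,0,-1],1]
    - [[0,0,0],[0,0,-1],1]
    - [[0,0,0],[0,0,-1],1]
    - [[0,0,0],[0,0,-1],1]

```text
time: 33.25
tcp_pos: [0.5719, 0.1243, 0.0668]
orientation: [-66.3, 90.0, 3.3]
force: [-0.3, -0.9, 0.1]
grip_width: 0.997
```

move_arm:
  increments:
    - [[0,0,0],[0,0,-0.7],1]
    - [[0,0,0],[0,0,0],-1]
    - [[0,0,0],[0,0,0],-1]
    - [[0,0,0],[0,0,0],-1]
    - [[0,0,0],[0,0,0],-1]

```text
time: 33.75
tcp_pos: [0.5724, 0.1241, 0.0542]
orientation: [-68.7, 89.9, 0.9]
force: [1.7, 0.7, 0.6]
grip_width: 0.642
```

move_arm:
  increments:
    - [[0,0,0],[0,0,0.6],-1]
    - [[0,0,0],[0,0,1],-1]
    - [[0,0,0],[0,0,1],-1]
    - [[0,0,0],[0,0,1],-1]
    - [[0,0,0],[0,0,0],-1]

```text
time: 34.25
tcp_pos: [0.5742, 0.1241, 0.1294]
orientation: [-68.6, 89.6, 1.0]
force: [0.6, -0.2, -1.6]
grip_width: 0.644
```

move_arm:
  increments:
    - [[0,0,0],[-0.21,0.98,0],-1]
    - [[0,0,0],[-0.21,0.98,0],-1]
    - [[0,0,0],[-0.21,0.98,0],-1]
    - [[0,0,0],[-0.21,0.98,0],-1]
    - [[0,0,0],[-0.21,0.98,0],-1]

```text
time: 34.75
tcp_pos: [0.5501, 0.2226, 0.1247]
orientation: [122.8, 89.9, -167.6]
force: [1.0, 0.0, -1.2]
grip_width: 0.637
```

move_arm:
  increments:
    - [[0,0,0],[-0.21,0.98,0],-1]
    - [[0,0,0],[-0.21,0.98,0],-1]
    - [[0,0,0],[-0.21,0.98,0],-1]
    - [[0,0,0],[0,0,0],-1]
    - [[0,0,0],[0,0,0],-1]

```text
time: 35.25
tcp_pos: [0.5377, 0.2808, 0.1247]
orientation: [153.4, 89.9, -137.0]
force: [-0.1, -0.2, -1.7]
grip_width: 0.642
```

move_arm:
  increments:
    - [[0,0,0],[0,0,-1],-1]
    - [[0,0,0],[0,0,-1],-1]
    - [[0,0,0],[0,0,-0.7],-1]
    - [[0,0,0],[0,0,-0.3],-1]
    - [[0,0,0],[0,0,0],-1]

```text
time: 35.75
tcp_pos: [0.5378, 0.2801, 0.0643]
orientation: [131.2, 89.9, -159.2]
force: [0.0, 0.0, -1.2]
grip_width: 0.64
```

move_arm:
  increments:
    - [[0,0,0],[0,0,-0.1],-1]
    - [[0,0,0],[0,0,0],-1]
    - [[0,0,0],[0,0,0],1]
    - [[0,0,0],[0,0,0],1]
    - [[0,0,0],[0,0,0],1]

```text
time: 36.25
tcp_pos: [0.5386, 0.281, 0.064]
orientation: [-54.3, 89.9, 15.3]
force: [0.4, -0.1, 0.3]
grip_width: 1.001
```

move_arm:
  increments:
    - [[0,0,0],[0,0,0.6],1]
    - [[0,0,0],[0,0,1],1]
    - [[0,0,0],[0,0,1],1]
    - [[0,0,0],[0,0,1],1]
    - [[0,0,0],[0,0,1],1]

```text
time: 36.75
tcp_pos: [0.5384, 0.2809, 0.1573]
orientation: [-51.3, 89.9, 18.2]
force: [0.2, 0.5, -0.8]
grip_width: 0.998
```

move_arm:
  increments:
    - [[0,0,0],[0,0,1],1]
    - [[0,0,0],[0,0,1],1]
    - [[0,0,0],[0,0,1],1]
    - [[0,0,0],[-1,1,0],1]
    - [[0,0,0],[-1,1,0],1]

```text
time: 37.25
tcp_pos: [0.4988, 0.321, 0.2174]
orientation: [-47.1, 89.8, 22.4]
force: [0.1, 0.7, -0.4]
grip_width: 1.004
```

move_arm:
  increments:
    - [[0,0,0],[-1,1,0],1]
    - [[0,0,0],[-1,1,0],1]
    - [[0,0,0],[-1,1,0],1]
    - [[0,0,0],[-1,1,0],1]
    - [[0,0,0],[-1,1,0],1]

```text
time: 37.75
tcp_pos: [0.3974, 0.4216, 0.2166]
orientation: [-34.8, 89.9, 34.8]
force: [0.9, -0.3, -0.2]
grip_width: 0.999
```

```bash
python3 - <<'E'
from h import *
im=capture("top")[90:300,60:470,::-1];a=capture("scene")[110:330,60:440,::-1]
cv2.imwrite("pics/end.png",np.hstack([cv2.resize(im,(400,205)),np.zeros((205,0,3),np.uint8)]) if 0 else np.vstack([cv2.resize(im,(580,297)),cv2.resize(a[:196],(580,299))]));print(state()["tcp_pos"],state()["force"])
E
```

```text
[0.3956421  0.42304194 0.21657327] [-0.22528499 -0.39310273  0.49747313]
```

View pics/end.png

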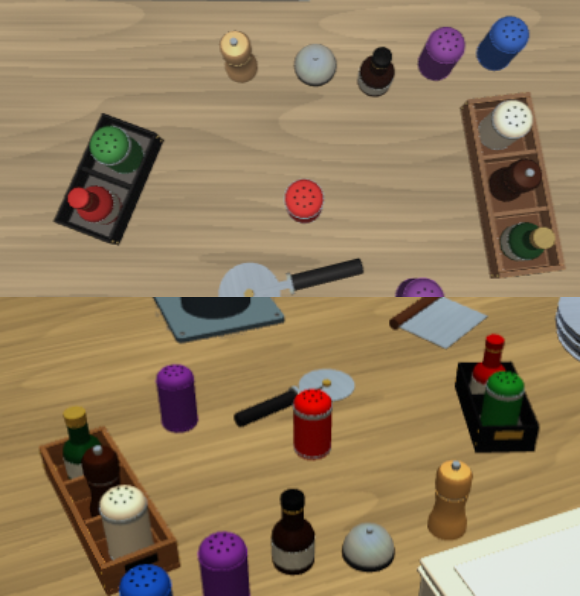

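All five stand upright in their own compartments, the rest are untouched, and the arm is clear.

```bash
python3 -c "
from cell import *
print(job_done(), state()['time'])"
```

```text
the job is handed in; nothing more can be done
the job is handed in; nothing more can be done
```

Both caddies are made up and the job is handed in, at about 38 s of the 128 s allowed. The wooden caddy holds the olive oil (near compartment), pepper mill (middle) and parmesan (far). The black caddy holds the chilli oil (near) and oregano (far).

- **Last check:** the final top and scene pictures show all five upright, each in its own compartment. The vinegar, chilli flakes and salt mill are standing where they were, and the gripper is clear and open.
- **Chilli oil position:** my first estimate was about 5 mm off in the close wrist view, so I corrected it before gripping.
- **Forces:** the highest reading I saw was about 18 N at the wrist, when the parmesan touched the caddy floor; the limit is 120 N.

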